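# Shut and latch the sprung store box

### The arm

A 6-joint arm with a two-finger parallel gripper is mounted at the origin on the work surface. World frame = base frame: x ahead of the robot, y to its left, z up, the work surface at z = 0. Lengths are in mm, angles in degrees, forces in N, time in s.
With the tool pointing down it reaches from about 350 to 850 mm from the base axis. Payload 8.1 kg.
Tool frame: the origin (TCP) lies midway between the tips of the shut fingers; the grasp point (between the pads) lies 19 mm behind it; z points along the fingers, y is the line along which they close (so a half turn about z gives the same grasp; the last joint's range is limited). The gripper opens to 85 mm and grips with 20 to 120 N. Pads are 22 mm wide; open, the fingers measure 114 mm over their backs; the gripper's body (76 mm by 85 mm) begins 54 mm behind the grasp point. The pads swing forward as they close: fully open they stand 13 mm farther back than shut.
Start: joints at [-71.07, 7.471, 85.268, -0, 87.261, -4.893], TCP at [242.373, -548.872, 231.292] pointing down, gripper open.
Joint ranges: [-169.43, 169.43], [-51.17, 129.36], [1.28, 143.12], [-76.62, 256.62], [0, 156.53], [-152.29, 152.29]. Speed limits (degrees/s): [136.94, 136.94, 159.86, 180, 180, 180].

### API

Orientations are given as [roll, pitch, yaw] about the fixed x, y, z axes, in that order (R = Rz(yaw) Ry(pitch) Rx(roll)).
In Python, from bench import sensors, optics, r gives the robot as it stands.
- The arm moves only by the tool apply_moves, never from a script. Its argument "targets" is a list of rows, each a list of 7 numbers: the shift along the tool's x, y, z in mm, then the turn, a rotation vector about the tool's x, y, z in rad, then the closure, from 0 (fully open) to 1 (shut). In form: [[x, y, z, wx, wy, wz, claw], ...]. A call has 1 to 20 rows; each row shifts and turns the commanded pose from where the row before left it, along the tool's axes as they then stand; what a row does not reach is not made up. A row lasts 1/8 s, in which the tool goes at most 62.5 mm and 10.7 degrees, less where a joint would pass 70% of its speed; a pose out of reach is approached as far as the arm can. A call is refused whole if a number of a shift passes 62.5 or a number of a turn 0.188, either way. A call with a gripper value outside its range is refused whole. The fingers move at their own pace and stop on an object; "force" is the grip in N (left out, the last holds). Time passes only in rows, so rows that do not move let the fingers close. It gives the time, the measured TCP pose, the force, the opening and the grip force at its end, in the units of the state.
- sensors.sense(): the state, without advancing time (a new reading comes with each control period).
- optics.snapshot(name): name is "scene" or "top"; returns the picture (480x640x3 uint8, red, green, blue); there is no depth.
- optics.get_calibration(name): a dict with "camera_matrix" (3x3 intrinsics, pixels), "dist_coeffs" ([k1, k2, p1, p2, k3] as OpenCV has them; the pictures are not rectified), "pose" (4x4, takes a point from camera to world coordinates). Camera axes: x right, y down, z forward; pixel columns grow to the right and rows downward; lengths in mm; the calibration is good to about 2 mm. A picture is of the moment at which its call begins. get_calibration takes no time and is no camera call.
- r.hand_in(): hands the job in; it is judged then, once.
The state is a dict: "time": time; "joint_pos": joint angles; "qd": joint speeds; "joint_efforts": joint torques, N m; "tool_pos": TCP position; "tcp_rot": TCP orientation; "ft_force": force on the tool from outside, world axes, zero at the start; "wrist_torque": the same for the moment, N m; "finger_gap": finger opening in mm; "grip_force": force on a finger pad.
Only numpy, scipy, OpenCV 4.12 (cv2) and the standard library are available. Lean on these libraries where they do the work, as an engineer would, in place of code of your own. Each camera call takes 0.05 s, during which the arm holds its last target. There are 200 camera calls.

### The job

Put the silver away for the night: press the sprung sloping lid of the grey store box down gently until it lands firmly on its pads and, while it is held there, turn its latch a quarter turn clockwise to its stop, so that the tongue goes under the keeper and the lid stays shut by itself. Do not slam the lid or bear down hard on it, and leave the other things on the bench where they are.

Things in the scene. Friction and masses are not known exactly. Their poses are not given: they have to be found in the camera images.
- box: grey sheet-steel store box with a sloping lid, fixed to the bench: 165 deep (x), 240 wide (y), front wall 60 high, rear wall 175.5 high, so its rim slopes down towards its front at 35 degrees. Origin: centre of its underside; its front faces its own -x, z up.
- lid_hinge (a point): middle of the lid's hinge line, above the rear wall (box frame x +82.5, z +185.5). Turns with the lid: x runs in the lid's plane from its front edge to the hinge (the lid lies along -x), y along the hinge, z is the lid's outward normal. Lid: aluminium frame 240 wide, 201 long, 8 thick (underside at z 0, top at z +8), thin clear window from 22 to 145 from the hinge.
- lid (a joint): opening angle of the lid (rad); at 0 its normal leans 35 degrees from vertical to the box's front. A spring holds it open near 0.5 (about level) and lifts it when let go; pressing it down at the latch takes up to 6 to 11 N. Fully shut means landed firmly on two rubber pads under its front edge; their height differs from box to box, so shut is anywhere from -0.05 to +0.05: feel for it.
- latch_grip (a point): centre of the latch's steel wing, on its pivot axis (z = lid's outward normal), 172 from the hinge line, 42 above the lid's underside plane. Wing 44 long (this frame's y), 11 thick (x), 26 high (z), its lower edge 16 above the lid's top. Under it, 3 above the lid's top, a tongue 14 wide, 5 thick reaches 46 from the pivot towards -y.
- latch (a joint): angle of the latch (rad), growing clockwise as seen from outside the lid: 0 = wing and tongue lie across the lid, the tongue to the robot's right (unlatched); 1.57 = at its stop, the tongue pointing to the box's front, under the keeper. Stiff: it stays where it is left.
- catch_nominal (a point): nominal centre of the underside of the keeper's roof: a dark steel bracket at the middle of the front rim, 26 wide, roof 8 thick, open towards the box's right (-y) and the lid. Keeper and pads are set together up to 9 higher or lower than this. With the lid firmly on its pads the tongue passes 2 beneath the roof; if not, it strikes the bracket. Let go, the lid rises by that 2.
- dish: bystander: shallow white round dish of silver beads, 88 across, 15 high, origin under its centre
- bowl: bystander: dark steel bowl, 100 across, 35 high, origin under its centre
- brick: bystander: scorched soldering brick 90 x 150 x 50 high, origin under its centre
- block: bystander: steel bench block, a 50 cube, origin under its centre
- hammer: bystander: hammer lying on the bench, origin under its middle
- brush: bystander: brush lying on the bench, origin under its middle
- jar: bystander: small amber jar, 56 across, 70 high, origin under its centre

How it is judged (in metres and radians):
On the way, in this order (a step that is already met when the one before it is completed fails the run):
1. the lid is pressed fully shut (below 0.07 rad) (value of joint lid below 0.07 rad), for 0.1 s.
2. with the lid shut, the latch is turned to its stop (past 1.35 rad) (value of joint lid below 0.07 rad and value of joint latch above 1.35 rad), for 0.2 s.
At the end, for the whole second after the job is handed in: The lid stays shut by itself, below 0.07 rad, held by the latch turned past 1.35 rad (its stop is at 1.57); the lid is at rest; every bystander is within 30 mm of where it started (all of step 2 and velocity of joint lid below 0.05 rad/s and distance of each of dish, bowl, brick, block, hammer, brush, jar from where it was at the start of the episode below 0.03 m); the robot touches nothing.
It fails at once if the lid is slammed (closing faster than 2 rad/s) (velocity of joint lid below -2 rad/s).
It fails at once if the lid is forced down on its pads with over 25 N on either (contact force between lid_c0 and catch_c1 above 25 N or contact force between lid_c0 and catch_c2 above 25 N).
It fails at once if one of the other things on the bench is pushed more than 30 mm (distance of any of dish, bowl, brick, block, hammer, brush, jar from where it was at the start of the episode above 0.03 m).
It also fails if it takes over 40 s, if anything falls off the work surface, if the arm or the gripper's body presses on something with over 40 N, if the wrist force passes 120 N, or if a joint passes its speed limit or range.

## Working session

There is one attempt and no reset: what is moved stays moved. The work goes in short steps, Python scripts to look and compute and a tool call to move; the robot and the scene stay as the last step left them, time stands still between calls to the robot, and variables do not carry over. Pictures are saved under pics/ and viewed, at most 10 in all, crops included, and the job is handed in when it is done.

Besides the shell and the picture viewer there is one more tool, called after ">>>" as name([rows], argument=value, ...), one row to a line, values as JSON. apply_moves: Moves the arm, as the interface text tells. Its arguments: {"type":"object","properties":{"targets":{"type":"array"},"force":{"type":"number"}},"required":["targets"]}

```bash
mkdir -p pics; ls
python3 - <<'E'
from bench import sensors, optics, r
import cv2
for n in("scene","top"):
    im=optics.snapshot(n); cv2.imwrite(f"pics/{n}0.png",im[:,:,::-1])
    c=optics.get_calibration(n); print(n,c)
print(sensors.sense())
E
```

```text
pics
scene {'camera_matrix': array([[523.14304169,   0.        , 322.26796637],
       [  0.        , 523.14304169, 235.1742803 ],
       [  0.        ,   0.        ,   1.        ]]), 'dist_coeffs': array([-0.12300427,  0.        ,  0.        ,  0.        ,  0.        ]), 'pose': array([[ 5.48097797e-04,  6.42560875e-01, -7.66234443e-01,
         1.58756795e+03],
       [ 9.99826335e-01, -1.46254880e-02, -1.15496815e-02,
         1.03021035e+01],
       [-1.86279261e-02, -7.66095044e-01, -6.42457301e-01,
         9.72903964e+02],
       [ 0.00000000e+00,  0.00000000e+00,  0.00000000e+00,
         1.00000000e+00]])}
top {'camera_matrix': array([[556.76200004,   0.        , 311.97534505],
       [  0.        , 556.76200004, 238.51231618],
       [  0.        ,   0.        ,   1.        ]]), 'dist_coeffs': array([0.02559473, 0.        , 0.        , 0.        , 0.        ]), 'pose': array([[ 2.35156489e-02, -9.96610522e-01,  7.88319796e-02,
         4.67698705e+02],
       [-9.99723253e-01, -2.33906442e-02,  2.50886657e-03,
         1.38492314e+01],
       [-6.56432044e-04, -7.88691607e-02, -9.96884760e-01,
         1.60204813e+03],
       [ 0.00000000e+00,  0.00000000e+00,  0.00000000e+00,
         1.00000000e+00]])}
{'time': 0.1, 'joint_pos': array([-7.10700770e+01,  7.51067808e+00,  8.53244131e+01,  1.48861385e-03,
        8.72621880e+01, -4.89337512e+00]), 'qd': array([-0.05188831, -0.22519632, -0.1522861 , -0.04797412, -0.09023278,
        0.05666237]), 'joint_efforts': array([ 1.16786367e-03, -5.70952713e+01, -5.01941800e+01, -2.16123935e-04,
        8.15375475e-03, -3.69573752e-05]), 'tool_pos': array([ 242.2114374 , -548.38449661,  230.33724968]), 'tcp_rot': array([-1.79903202e+02, -9.77944930e-03,  2.38232175e+01]), 'ft_force': array([ 0.63790308, -0.88647793,  1.74033572]), 'wrist_torque': array([ 0.03664768, -0.05736358,  0.01663728]), 'grip_force': 0.0, 'finger_gap': 85.74529550602072}
```

View pics/scene0.png

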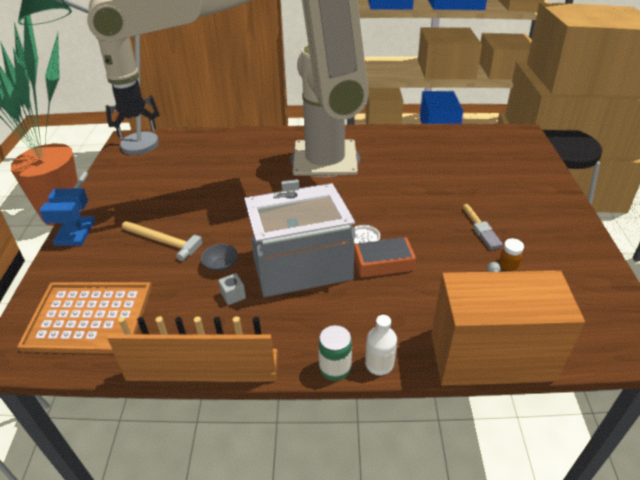

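View pics/top0.png

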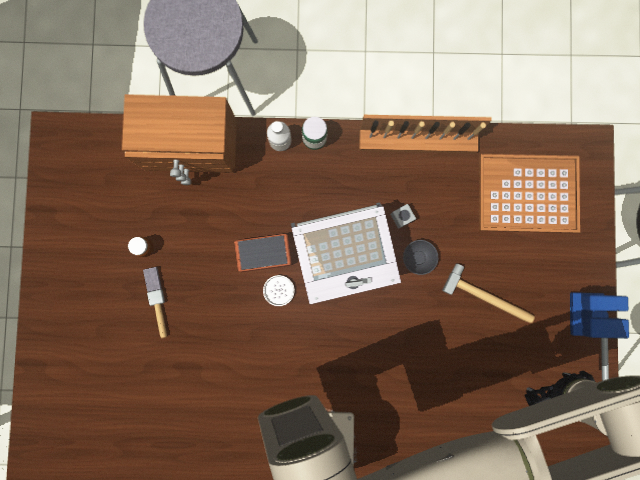

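The scene view shows the grey box with its lid near level at about (300,240), latch at (290,187), and the arm off to the left. The top view shows the white lid frame with corners near (293,222), (383,206), (400,285) and (310,302), and the latch at (356,282). The dish at (278,291) and bowl at (420,257) sit close on either side.

```bash
cat > h.py <<'E'
import numpy as np, cv2
from bench import sensors, optics, r
from scipy.spatial.transform import Rotation as Ro
def ray(n,uv):
    c=optics.get_calibration(n); P=c["pose"]
    p=cv2.undistortPoints(np.array([[uv]],float),c["camera_matrix"],c["dist_coeffs"])[0,0]
    return P[:3,3],P[:3,:3]@np.array([p[0],p[1],1])
def onz(n,uv,z):
    o,d=ray(n,uv); return o+d*(z-o[2])/d[2]
def tri(a,b):
    (o1,d1),(o2,d2)=ray("top",a),ray("scene",b)
    s=np.linalg.lstsq(np.c_[d1,-d2],o2-o1,rcond=None)[0]
    p,q=o1+s[0]*d1,o2+s[1]*d2
    return (p+q)/2,np.linalg.norm(p-q)
E
python3 - <<'E'
from h import *
t=cv2.imread("pics/top0.png"); s=cv2.imread("pics/scene0.png")
hsv=cv2.cvtColor(t,cv2.COLOR_BGR2HSV)
m=((hsv[:,:,2]>185)&(hsv[:,:,1]<60)).astype(np.uint8); mm=np.zeros_like(m); mm[195:312,285:408]=m[195:312,285:408]
cs=cv2.findContours(mm,cv2.RETR_EXTERNAL,cv2.CHAIN_APPROX_NONE)[0]; c=max(cs,key=cv2.contourArea)
q=cv2.approxPolyDP(cv2.convexHull(c),6,True)[:,0]; print(q.tolist(),cv2.boxPoints(cv2.minAreaRect(c)).round(1).tolist())
for p in q: print(p, onz("top",p,193 if p[1]<250 else 171).round(1))
a=cv2.resize(t[195:312,285:408],None,fx=5,fy=5,interpolation=cv2.INTER_CUBIC)
b=cv2.resize(s[175:300,235:365],None,fx=5,fy=5,interpolation=cv2.INTER_CUBIC)
cv2.imwrite("pics/a.png",a); cv2.imwrite("pics/b.png",b[:600])
E
```

```text
[[383, 207], [400, 282], [310, 303], [292, 228]] [[290.5, 225.6999969482422], [382.3999938964844, 203.89999389648438], [401.0, 281.8999938964844], [309.1000061035156, 303.79998779296875]]
[383 207] [ 663.9 -161.7  193. ]
[400 282] [ 474.5 -210.5  171. ]
[310 303] [415.6  18.6 171. ]
[292 228] [604.7  68.8 193. ]
```

View pics/a.png

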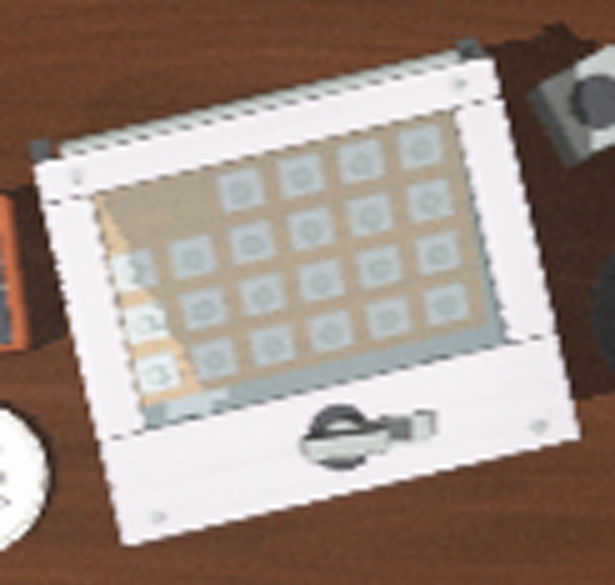

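View pics/b.png

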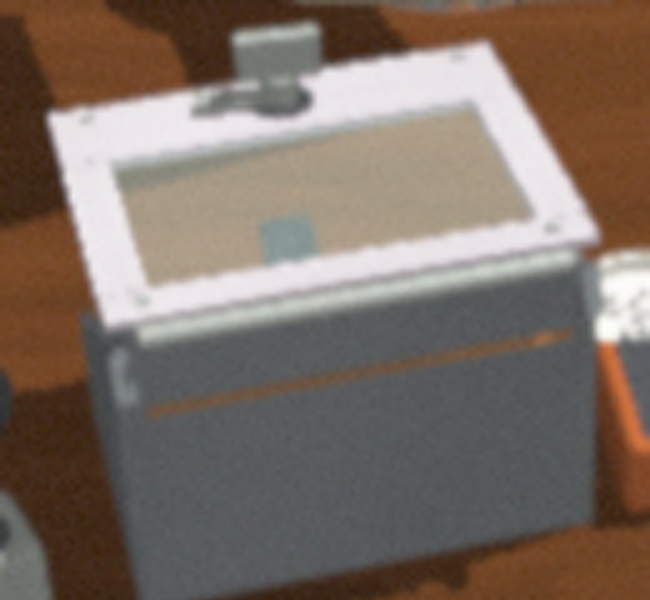

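The top crop shows the lid's corners at crop (35,160), (492,62), (578,437) and (125,545), the wing's top edge from (303,447) to (388,437), and the tongue at about (410,428), to the robot's right. In the scene crop the lid's corners are at (108,328), (598,240), (488,42) and (50,115), and the wing's top is centred near (278,33). I'll triangulate the corners and compute the target pose.

```bash
cat > plan.py <<'E'
from h import *
T=lambda x,y:(x/5+285-.4,y/5+195-.4)
S=lambda x,y:(x/5+235-.4,y/5+175-.4)
C={}
for k,a,b in [("RL",(35,160),(598,240)),("RR",(492,62),(108,328)),("FR",(578,437),(50,115)),("FL",(125,545),(488,42)),("W",(345,442),(278,33))]:
    C[k],g=tri(T(*a),S(*b)); print(k,C[k].round(1),"gap",round(g,1))
y=(C["RL"]-C["RR"]+C["FL"]-C["FR"]); x=C["RL"]+C["RR"]-C["FL"]-C["FR"]
x/=2;y/=2; print("len",np.linalg.norm(x),"wid",np.linalg.norm(y))
yaw=(np.arctan2(y[1],y[0])-np.pi/2+np.arctan2(x[1],x[0]))/2
tilt=np.arcsin(x[2]/np.linalg.norm(x)); print("yaw",np.degrees(yaw),"tilt(35-lid)",np.degrees(tilt),"lid",.611-tilt)
E
python3 plan.py
```

```text
RL [608.6  71.4 189.9] gap 2.7
RR [ 664.6 -160.   186.9] gap 4.9
FR [ 474.4 -209.4  172.4] gap 2.7
FL [414.1  21.2 172.6] gap 3.3
W [469.  -87.  217.8] gap 2.7
len 199.3285441150984 wid 238.22228840176334
yaw 14.316400786608012 tilt(35-lid) 4.571410678203118 lid 0.5312138322045286
```

```bash
cat >> plan.py <<'E'
tl=tilt; ya=yaw
rear=(onz("top",T(35,160),193.4)+onz("top",T(492,62),193.4))/2
fz=193.4-201*np.sin(tl); front=(onz("top",T(578,437),fz)+onz("top",T(125,545),fz))/2
lx=np.array([np.cos(ya)*np.cos(tl),np.sin(ya)*np.cos(tl),np.sin(tl)]); ly=np.array([-np.sin(ya),np.cos(ya),0]); n=np.cross(lx,ly)
mid=(rear+front)/2; H=mid+100.5*lx-8*n   # hinge point
print("rear",rear,"front",front,np.linalg.norm(rear-front),"H",H)
Wt=H-172*lx+52*n; Wr=onz("top",T(345,442),Wt[2]); print("wing top model",Wt,"ray",Wr, "along lx,ly",(Wr-Wt)@lx,(Wr-Wt)@ly)
G=H-172*lx; Rg=np.c_[ly,lx,-n]
def delta(p,R):
    s=sensors.sense(); p0=s["tool_pos"]; R0=Ro.from_euler("xyz",s["tcp_rot"],degrees=True).as_matrix()
    return (R0.T@(p-p0)).round(1),Ro.from_matrix(R0.T@R).as_rotvec().round(3),s
if __name__=="__main__":
    print("to 100 above:",delta(G+(26+90)*n,Rg)[:2])
    for d in (.02,.03): 
        rr=np.array([-172,0,26.]); R=Ro.from_rotvec([0,-d,0]).as_matrix() # lid coords
        # lid +lx tilts up when closing: front down
        for sg in(1,-1):
            v=Ro.from_rotvec([0,sg*d,0]).as_matrix()@rr-rr; print(d,sg,"tool shift",np.round([v[1],v[0],-v[2]],2))
E
python3 plan.py
```

```text
RL [608.6  71.4 189.9] gap 2.7
RR [ 664.6 -160.   186.9] gap 4.9
FR [ 474.4 -209.4  172.4] gap 2.7
FL [414.1  21.2 172.6] gap 3.3
W [469.  -87.  217.8] gap 2.7
len 199.3285441150984 wid 238.22228840176334
yaw 14.316400786608012 tilt(35-lid) 4.571410678203118 lid 0.5312138322045286
rear [636.05211403 -45.86634216 193.4       ] front [444.37146987 -95.20790598 177.37998969] 198.57668543111362 H [637.89878989 -45.60723887 185.42544983]
wing top model [467.75465725 -89.02830598 223.55136042] ray [469.04586134 -87.93791947 223.55136042] along lx,ly 1.515894767105834 0.7372402794078786
to 100 above: (array([ 386.8, -330.1,  -56.4]), array([-0.067,  0.055, -1.404]))
0.02 1 tool shift [ 0.    0.55 -3.43]
0.02 -1 tool shift [ 0.   -0.49  3.44]
0.03 1 tool shift [ 0.    0.86 -5.15]
0.03 -1 tool shift [ 0.   -0.7   5.17]
```

>>> apply_moves([
  [0,0,-50,0,0,0,0],
  [38.7,-33,-0.6,0,0,0,0],
  [38.7,-33,-0.6,0,0,0,0],
  [38.7,-33,-0.6,0,0,0,0],
  [38.7,-33,-0.6,0,0,0,0],
  [38.7,-33,-0.6,0,0,0,0],
  [38.7,-33,-0.6,0,0,0,0],
  [38.7,-33,-0.6,0,0,0,0],
  [38.7,-33,-0.6,0,0,0,0],
  [38.7,-33,-0.6,0,0,0,0],
  [38.7,-33,-0.6,0,0,0,0],
  [0,0,0,-0.0074,0.006,-0.156,0],
  [0,0,0,-0.0074,0.006,-0.156,0],
  [0,0,0,-0.0074,0.006,-0.156,0],
  [0,0,0,-0.0074,0.006,-0.156,0],
  [0,0,0,-0.0074,0.006,-0.156,0],
  [0,0,0,-0.0074,0.006,-0.156,0],
  [0,0,0,-0.0074,0.006,-0.156,0],
  [0,0,0,-0.0074,0.006,-0.156,0],
  [0,0,0,-0.0074,0.006,-0.156,0],
], force=40)

```text
time: 2.6
tool_pos: [462.8, -90.6, 286.8]
tcp_rot: [175.5, 0.1, 104.6]
ft_force: [1.0, -0.8, 1.0]
finger_gap: 85.4
grip_force: 0.0
```

Run:
```python
from plan import *
t=cv2.imread
for h in (116,26): print(h,delta(G+h*n,Rg)[:2])
s=sensors.sense(); print(s["joint_pos"],s["ft_force"],s["tool_pos"])
im=optics.snapshot("scene"); cv2.imwrite("pics/c.png",cv2.resize(im[130:290,220:380,::-1],None,fx=3.7,fy=3.7,interpolation=cv2.INTER_CUBIC))
```

```text
RL [608.6  71.4 189.9] gap 2.7
RR [ 664.6 -160.   186.9] gap 4.9
FR [ 474.4 -209.4  172.4] gap 2.7
FL [414.1  21.2 172.6] gap 3.3
W [469.  -87.  217.8] gap 2.7
len 199.3285441150984 wid 238.22228840176334
yaw 14.316400786608012 tilt(35-lid) 4.571410678203118 lid 0.5312138322045286
rear [636.05211403 -45.86634216 193.4       ] front [444.37146987 -95.20790598 177.37998969] 198.57668543111362 H [637.89878989 -45.60723887 185.42544983]
wing top model [467.75465725 -89.02830598 223.55136042] ray [469.04586134 -87.93791947 223.55136042] along lx,ly 1.515894767105834 0.7372402794078786
116 (array([ 0.3,  0.1, -0.5]), array([-0.001,  0.001,  0.005]))
26 (array([ 0.4,  0.2, 89.5]), array([-0.001,  0.001,  0.005]))
[-19.19688761 -17.93395763 103.51203087   2.42736173  90.63941144
 -33.69664835] [ 1.00424646 -0.78330268  1.01912663] [462.84263068 -90.57703237 286.83802332]
```

View pics/c.png

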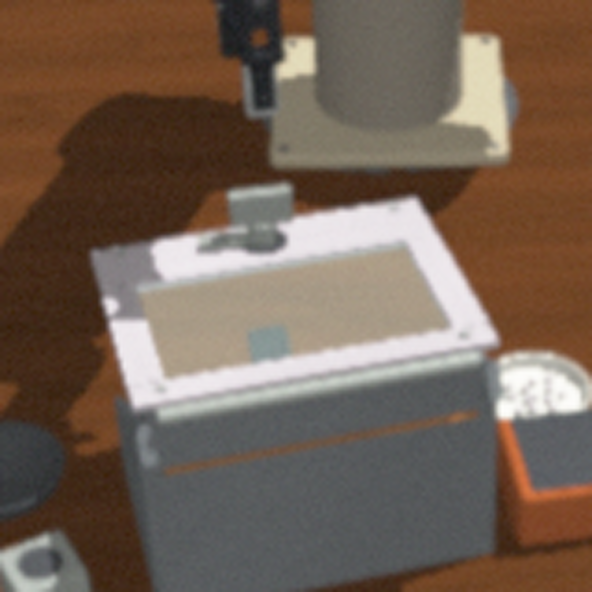

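The fingertips (around (262,110)) hang in line above the wing (260,205), and the lid is still open. Next I lower over the wing.

>>> apply_moves([
  [0.5,0.5,15,0,0,0,0],
  [0,0.5,15,0,0,0,0],
  [0,0,15,0,0,0,0],
  [0,0,15,0,0,0,0],
  [0,0,12,0,0,0,0],
  [0,0,10,0,0,0,0],
  [0,0,6,0,0,0,0],
  [0,0,0,0,0,0,0],
  [0,0,0,0,0,0,0.4],
  [0,0,0,0,0,0,0.4],
  [0,0,0,0,0,0,0.4],
])

```text
time: 4.03
tool_pos: [470.9, -88.5, 200.0]
tcp_rot: [175.5, 0.1, 104.3]
ft_force: [0.4, -0.8, -0.3]
finger_gap: 51.5
grip_force: 0.0
```

Run:
```python
from h import *
s=sensors.sense(); print(s["finger_gap"],s["ft_force"],s["tool_pos"])
a=optics.snapshot("scene")[130:250,230:350,::-1]
b=optics.snapshot("top")[230:350,290:410,::-1]
cv2.imwrite("pics/d.png",cv2.resize(np.hstack([a,b]),None,fx=3.3,fy=3.3,interpolation=cv2.INTER_CUBIC))
```

```text
51.46251136216883 [ 0.38619081 -0.79131095 -0.28913569] [470.8756643  -88.46087018 200.00695919]
```

View pics/d.png

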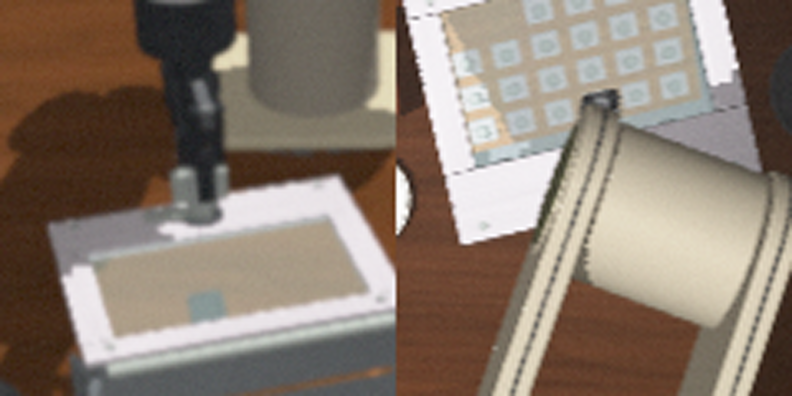

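The finger stands in front of the wing, and the wing shows on both sides of it (crop x 172–228). It is well centred, so I close the gripper.

>>> apply_moves([
  [0,0,0,0,0,0,0.7],
  [0,0,0,0,0,0,0.8],
  [0,0,0,0,0,0,1],
  [0,0,0,0,0,0,1],
  [0,0,0,0,0,0,1],
], force=40)

```text
time: 4.75
tool_pos: [470.0, -88.9, 199.5]
tcp_rot: [175.6, 0.1, 104.3]
ft_force: [-5.6, -2.9, 1.3]
finger_gap: 10.2
grip_force: 42.7
```

```bash
cat > f.py <<'E'
from h import *
s=sensors.sense(); R=Ro.from_euler("xyz",s["tcp_rot"],degrees=True)
print("t",s["time"],"gap",round(s["finger_gap"],1),"grip",s["grip_force"],"F_tool",R.inv().apply(s["ft_force"]).round(1),"M_tool",R.inv().apply(s["wrist_torque"]).round(2),"pos",s["tool_pos"].round(1),"rot",s["tcp_rot"].round(1))
E
python3 f.py
```

```text
t 4.75 gap 10.2 grip 42.66808032989502 F_tool [-1.4 -6.  -1.8] M_tool [ 0.65 -0.19  0.02] pos [470.  -88.9 199.5] rot [1.756e+02 1.000e-01 1.043e+02]
```

>>> apply_moves([
  [0,-0.8,0,0,0,0,1],
  [0,-0.5,3.4,-0.02,0,0,1],
  [0,-0.5,3.4,-0.02,0,0,1],
  [0,-0.5,3.4,-0.02,0,0,1],
  [0,-0.5,3.4,-0.02,0,0,1],
])

```text
time: 5.38
tool_pos: [469.4, -89.1, 186.0]
tcp_rot: [170.8, 0.1, 104.3]
ft_force: [-4.1, -2.3, 4.4]
finger_gap: 9.9
grip_force: 42.8
```

```bash
python3 f.py
```

```text
t 5.375 gap 9.9 grip 42.784969210624695 F_tool [-1.2 -3.8 -5.1] M_tool [ 0.54 -0.15  0.02] pos [469.4 -89.1 186. ] rot [1.708e+02 1.000e-01 1.043e+02]
```

>>> apply_moves([
  [0,-0.6,3.4,-0.02,0,0,1],
  [0,-0.6,3.4,-0.02,0,0,1],
  [0,-0.6,3.4,-0.02,0,0,1],
  [0,-0.5,3.4,-0.02,0,0,1],
  [0,-0.5,3.4,-0.02,0,0,1],
  [0,-0.5,3.4,-0.02,0,0,1],
  [0,-0.5,3.4,-0.02,0,0,1],
  [0,-0.5,3.4,-0.02,0,0,1],
])

```text
time: 6.38
tool_pos: [471.4, -88.5, 158.5]
tcp_rot: [161.7, 0.1, 104.3]
ft_force: [-5.7, -2.9, 4.6]
finger_gap: 9.7
grip_force: 43.0
```

```bash
python3 f.py
```

```text
t 6.375 gap 9.7 grip 42.98004448413849 F_tool [-1.4 -4.5 -6.4] M_tool [ 0.66 -0.14  0.02] pos [471.4 -88.5 158.5] rot [1.617e+02 1.000e-01 1.043e+02]
```

>>> apply_moves([
  [0,-0.6,3.4,-0.02,0,0,1],
  [0,-0.6,3.4,-0.02,0,0,1],
  [0,-0.6,3.4,-0.02,0,0,1],
  [0,-0.5,3.4,-0.02,0,0,1],
  [0,-0.5,3.4,-0.02,0,0,1],
  [0,-0.5,3.4,-0.02,0,0,1],
  [0,-0.5,3.4,-0.02,0,0,1],
  [0,-0.5,3.4,-0.02,0,0,1],
])

```text
time: 7.38
tool_pos: [477.6, -86.9, 131.8]
tcp_rot: [152.5, 0.1, 104.3]
ft_force: [-7.4, -2.3, 6.9]
finger_gap: 9.7
grip_force: 43.2
```

```bash
python3 f.py
```

```text
t 7.375 gap 9.7 grip 43.15538942813873 F_tool [-0.4 -3.6 -9.7] M_tool [0.69 0.03 0.08] pos [477.6 -86.9 131.8] rot [1.525e+02 1.000e-01 1.043e+02]
```

>>> apply_moves([
  [0,-0.3,1.7,-0.01,0,0,1],
  [0,-0.3,1.7,-0.01,0,0,1],
  [0,-0.3,1.7,-0.01,0,0,1],
  [0,-0.3,1.7,-0.01,0,0,1],
  [0,-0.3,1.7,-0.01,0,0,1],
  [0,0,0,0,0,0,1],
])

```text
time: 8.12
tool_pos: [480.3, -86.2, 123.6]
tcp_rot: [149.6, 0.1, 104.3]
ft_force: [-4.6, -1.9, 4.8]
finger_gap: 10.1
grip_force: 42.8
```

```bash
python3 f.py
```

```text
t 8.125 gap 10.1 grip 42.822089195251465 F_tool [-0.8 -1.8 -6.6] M_tool [0.46 0.1  0.03] pos [480.3 -86.2 123.6] rot [1.496e+02 1.000e-01 1.043e+02]
```

>>> apply_moves([
  [0,-0.2,1.3,-0.0075,0,0,1],
  [0,-0.2,1.3,-0.0075,0,0,1],
  [0,0,0,0,0,0,1],
])

```text
time: 8.5
tool_pos: [481.2, -86.0, 121.1]
tcp_rot: [148.8, 0.1, 104.3]
ft_force: [-5.5, -1.8, 4.9]
finger_gap: 10.3
grip_force: 42.8
```

>>> apply_moves([
  [0,-0.2,1.3,-0.0075,0,0,1],
  [0,-0.2,1.3,-0.0075,0,0,1],
  [0,0,0,0,0,0,1],
])

```text
time: 8.88
tool_pos: [482.2, -85.7, 118.7]
tcp_rot: [147.9, 0.1, 104.3]
ft_force: [-5.3, -1.8, 4.6]
finger_gap: 10.0
grip_force: 42.9
```

```bash
python3 f.py
```

```text
t 8.875 gap 10.0 grip 42.87400424480438 F_tool [-0.4 -2.2 -6.9] M_tool [ 0.49  0.05 -0.02] pos [482.2 -85.7 118.7] rot [1.479e+02 1.000e-01 1.043e+02]
```

>>> apply_moves([
  [0,-0.2,1.3,-0.0075,0,0,1],
  [0,-0.2,1.3,-0.0075,0,0,1],
  [0,0,0,0,0,0,1],
])

```text
time: 9.25
tool_pos: [483.2, -85.5, 116.2]
tcp_rot: [147.1, 0.1, 104.3]
ft_force: [-6.4, -1.8, 5.2]
finger_gap: 10.0
grip_force: 42.9
```

>>> apply_moves([
  [0,-0.15,0.9,-0.005,0,0,1],
  [0,-0.15,0.9,-0.005,0,0,1],
  [0,0,0,0,0,0,1],
])

```text
time: 9.62
tool_pos: [483.9, -85.3, 114.6]
tcp_rot: [146.5, 0.1, 104.3]
ft_force: [-5.9, -1.5, 5.6]
finger_gap: 9.9
grip_force: 43.0
```

```bash
python3 f.py
```

```text
t 9.625 gap 9.9 grip 42.961024045944214 F_tool [-0. -2. -8.] M_tool [0.56 0.14 0.07] pos [483.9 -85.3 114.6] rot [1.465e+02 1.000e-01 1.043e+02]
```

Free spring so far (about 8 N), with no pad contact yet. I keep feeling downward.

>>> apply_moves([
  [0,-0.15,0.9,-0.005,0,0,1],
  [0,-0.15,0.9,-0.005,0,0,1],
  [0,0,0,0,0,0,1],
])

```text
time: 10.0
tool_pos: [484.6, -85.2, 113.5]
tcp_rot: [145.9, 0.1, 104.3]
ft_force: [-17.2, -1.7, 14.5]
finger_gap: 10.1
grip_force: 44.7
```

```bash
python3 f.py
```

```text
t 10.0 gap 10.1 grip 44.749778509140015 F_tool [  2.6  -6.1 -21.6] M_tool [1.17 0.59 0.02] pos [484.6 -85.2 113.5] rot [1.459e+02 1.000e-01 1.043e+02]
```

Contact: 21.6 N total, so roughly 6 N per pad. I press a hair more and tighten the grip for turning.

>>> apply_moves([
  [0,-0.1,0,0,0,0,1],
  [0,-0.1,0.4,-0.002,0,0,1],
  [0,0,0,0,0,0,1],
], force=80)

```text
time: 10.38
tool_pos: [484.6, -85.2, 113.5]
tcp_rot: [145.8, 0.1, 104.4]
ft_force: [-25.6, -0.8, 21.2]
finger_gap: 8.7
grip_force: 83.7
```

```bash
python3 f.py
```

```text
t 10.375 gap 8.7 grip 83.70859265327454 F_tool [  5.5  -8.7 -31.6] M_tool [1.66 0.94 0.06] pos [484.6 -85.2 113.5] rot [1.458e+02 1.000e-01 1.044e+02]
```

>>> apply_moves([
  [0,-0.3,-0.1,0,0,0.08,1],
  [0,0,0,0,0,0.1,1],
  [0,0,0,0,0,0.1,1],
])

```text
time: 10.75
tool_pos: [484.3, -85.2, 113.3]
tcp_rot: [146.9, -8.9, 90.8]
ft_force: [-24.2, -1.3, 20.8]
finger_gap: 9.4
grip_force: 83.4
```

```bash
python3 f.py
```

```text
t 10.75 gap 9.4 grip 83.37702512741089 F_tool [  2.3  -9.  -30.5] M_tool [ 1.89  0.52 -0.11] pos [484.3 -85.2 113.3] rot [146.9  -8.9  90.8]
```

>>> apply_moves([
  [0,0,0,0,0,0.1,1],
  [0,0,0,0,0,0.1,1],
  [0,0,0,0,0,0.1,1],
  [0,0,0,0,0,0.1,1],
])

```text
time: 11.25
tool_pos: [484.0, -85.1, 113.1]
tcp_rot: [152.2, -20.6, 70.4]
ft_force: [-27.6, -0.7, 22.9]
finger_gap: 9.1
grip_force: 83.9
```

```bash
python3 f.py
```

```text
t 11.25 gap 9.1 grip 83.85390758514404 F_tool [ -1.2 -11.1 -34.1] M_tool [ 2.38 -0.28 -0.09] pos [484.  -85.1 113.1] rot [152.2 -20.6  70.4]
```

>>> apply_moves([
  [0,-0.2,-0.2,0,0,0.1,1],
  [0,0,0,0,0,0.1,1],
  [0,0,0,0,0,0.1,1],
])

```text
time: 11.62
tool_pos: [483.8, -84.9, 113.0]
tcp_rot: [159.3, -27.8, 53.2]
ft_force: [-25.4, 0.3, 21.2]
finger_gap: 9.0
grip_force: 83.4
```

```bash
python3 f.py
```

```text
t 11.625 gap 9.0 grip 83.37745428085327 F_tool [ -3.3 -10.1 -31.3] M_tool [ 1.98 -0.77 -0.06] pos [483.8 -84.9 113. ] rot [159.3 -27.8  53.2]
```

>>> apply_moves([
  [0,0,0,0,0,0.1,1],
  [0,0,0,0,0,0.1,1],
  [0,0,0,0,0,0.1,1],
])

```text
time: 12.0
tool_pos: [483.6, -84.6, 112.9]
tcp_rot: [169.0, -32.5, 34.1]
ft_force: [-28.2, 0.0, 21.6]
finger_gap: 9.0
grip_force: 83.7
```

```bash
python3 f.py
```

```text
t 12.0 gap 9.0 grip 83.67431044578552 F_tool [ -8.1  -9.7 -33.2] M_tool [ 1.98 -1.3  -0.08] pos [483.6 -84.6 112.9] rot [169.  -32.5  34.1]
```

>>> apply_moves([
  [0,-0.2,-0.1,0,0,0.1,1],
  [0,0,0,0,0,0.1,1],
  [0,0,0,0,0,0.05,1],
  [0,0,0,0,0,0,1],
])

```text
time: 12.5
tool_pos: [483.5, -84.4, 112.9]
tcp_rot: [178.4, -34.1, 17.2]
ft_force: [-26.0, 0.4, 20.4]
finger_gap: 8.8
grip_force: 83.4
```

```bash
python3 f.py
```

```text
t 12.5 gap 8.8 grip 83.36904644966125 F_tool [ -9.   -7.2 -31. ] M_tool [ 1.59 -1.58 -0.01] pos [483.5 -84.4 112.9] rot [178.4 -34.1  17.2]
```

>>> apply_moves([
  [0,0,0,0,0,0.04,1],
  [0,0,0,0,0,0.03,1],
  [0,0,0,0,0,0,1],
])

```text
time: 12.88
tool_pos: [483.5, -84.3, 112.9]
tcp_rot: [-179.0, -34.1, 12.5]
ft_force: [-24.9, 1.0, 19.3]
finger_gap: 8.9
grip_force: 83.9
```

```bash
python3 f.py
```

```text
t 12.875 gap 8.9 grip 83.89222025871277 F_tool [ -9.1  -6.9 -29.4] M_tool [ 1.49 -1.66 -0.87] pos [483.5 -84.3 112.9] rot [-179.   -34.1   12.5]
```

The stop is felt (torque −0.87 N m). I ease the pressure and see whether the keeper takes the lid.

>>> apply_moves([
  [0,0,-0.6,0,0,-0.02,1],
  [0,0,-0.6,0,0,0,1],
  [0,0,-0.6,0,0,0,1],
  [0,0,-0.6,0,0,0,1],
  [0,0,0,0,0,0,1],
])

```text
time: 13.5
tool_pos: [482.5, -84.5, 114.4]
tcp_rot: [-179.7, -34.2, 13.8]
ft_force: [-5.4, 0.8, 6.4]
finger_gap: 9.2
grip_force: 80.2
```

```bash
python3 f.py
```

```text
t 13.5 gap 9.2 grip 80.21937489509583 F_tool [-0.6 -2.1 -8.1] M_tool [ 0.93 -0.39 -0.58] pos [482.5 -84.5 114.4] rot [-179.7  -34.2   13.8]
```

>>> apply_moves([
  [0,0,-0.5,0,0,0,1],
  [0,0,-0.5,0,0,0,1],
  [0,0,-0.5,0,0,0,1],
  [0,0,0,0,0,0,1],
])

```text
time: 14.0
tool_pos: [481.6, -84.8, 114.8]
tcp_rot: [-179.7, -34.1, 13.6]
ft_force: [7.9, 2.7, -6.5]
finger_gap: 9.1
grip_force: 78.4
```

```bash
python3 f.py
```

```text
t 14.0 gap 9.1 grip 78.44568371772766 F_tool [ 3.2 -0.7 10.1] M_tool [ 0.21  0.34 -0.08] pos [481.6 -84.8 114.8] rot [-179.7  -34.1   13.6]
```

The pull now reads +10 N, so the keeper holds the lid. I release and back off.

>>> apply_moves([
  [0,0,0.6,0,0,0,1],
  [0,0,0,0,0,0,0.8],
  [0,0,0,0,0,0,0.6],
  [0,0,0,0,0,0,0.4],
  [0,0,0,0,0,0,0.3],
  [0,0,-10,0,0,0,0.3],
  [0,0,-20,0,0,0,0.3],
  [0,0,-30,0,0,0,0.3],
  [0,0,-40,0,0,0,0.3],
  [0,0,-40,0,0,0,0.3],
  [0,0,-20,0,0,0,0.3],
  [0,0,0,0,0,0,0.3],
], force=20)

```text
time: 15.5
tool_pos: [408.8, -118.9, 248.9]
tcp_rot: [-179.2, -33.7, 13.7]
ft_force: [0.7, -0.2, 0.4]
finger_gap: 60.1
grip_force: 0.0
```

```bash
python3 f.py
python3 - <<'E'
from h import *
a=optics.snapshot("scene")[130:300,210:380,::-1]
b=optics.snapshot("top")[190:360,265:435,::-1]
cv2.imwrite("pics/e.png",cv2.resize(np.hstack([a,b]),None,fx=2.35,fy=2.35,interpolation=cv2.INTER_CUBIC))
E
```

```text
t 15.5 gap 60.1 grip 0.0 F_tool [0.8 0.3 0. ] M_tool [ 0.03 -0.27  0.01] pos [ 408.8 -118.9  248.9] rot [-179.2  -33.7   13.7]
```

View pics/e.png

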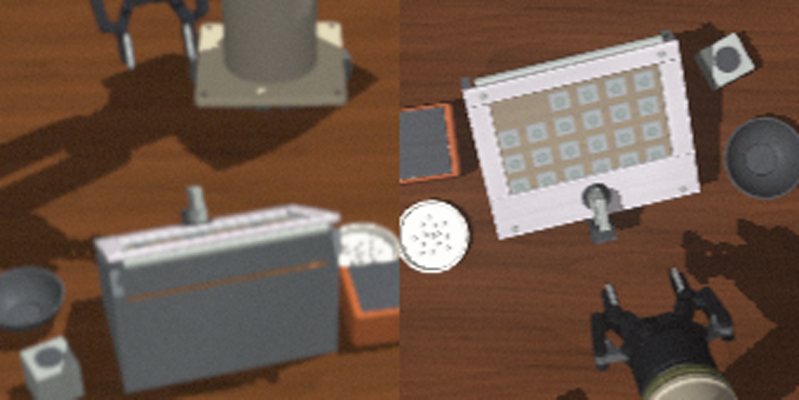

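The lid lies shut at its slope. The wing and tongue point to the front under the keeper at about (602,225) in the right-hand crop, the gripper is clear, and the dish, bowl, block and brick are in place.

```bash
python3 -c "
from bench import r
print(r.hand_in())"
```

```text
the job is handed in; nothing more can be done
None
```

The lid was pressed down gently onto its pads, the latch turned to its stop under the keeper, and the lid now stays shut by itself with the gripper clear; the job is handed in, though no verdict came back.

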